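# Pulse a grinder with its bayonet lid

### The arm

A 7-joint arm with a two-finger parallel gripper is mounted at the origin on a cart in front of the work surface, level with it; the furniture and walls round the work are solid. World frame = base frame: x ahead of the robot, y to its left, z up, the work surface at z = 0. Lengths are in m, angles in rad, forces in N, time in s.
With the tool pointing down it reaches from about 0.425 to 0.925 m from the base axis. Payload 6.8 kg.
Tool frame: the origin (TCP) lies midway between the tips of the shut fingers; the grasp point (between the pads) lies 19 mm behind it; z points along the fingers, y is the direction in which the jaws open and shut (so a half turn about z gives the same grasp; the last joint's range is limited). The gripper opens to 85 mm and grips with 20 to 120 N. Pads are 22 mm wide; open, the fingers measure 114 mm over their backs; the gripper's body (76 mm by 85 mm) begins 54 mm behind the grasp point. The pads swing forward as they close: fully open they stand 13 mm farther back than shut.
Start: joints at [1.016, 0.477, 0.022, 1.555, -0.011, 1.109, -0.083], TCP at [0.292, -0.609, 0.231] pointing down, gripper open.
Joint ranges: [-2.96, 2.96], [-0.34, 2.1], [-1.41, 1.46], [0.24, 2.44], [-1.37, 4.51], [0.17, 1.92], [-2.96, 2.96]. Speed limits (rad/s): [2.39, 2.39, 3.14, 3.14, 3.14, 3.14, 3.14].

### API

Orientations are given as a rotation vector (axis times angle).
In Python, from bench import r gives the robot as it stands. The module is installed in compiled form; this text tells all that it offers.
- The arm moves only by the tool play_rows, never from a script. Its argument "plan" is a list of rows, each a list of 7 numbers: the shift along the world's x, y, z in mm, then the turn, a rotation vector about the world's x, y, z in rad, then the finger opening in mm, from 0 to 85.4. A call has 1 to 12 rows; each row is the pose to reach, as a shift and turn from the pose commanded when the call began; what a row does not reach only later rows make up. A row lasts 1/10 s, in which the tool goes at most 50 mm and 8.59 degrees, less where a joint would pass 70% of its speed; a pose out of reach is approached as far as the arm can. A call with a gripper value outside its range is refused whole. The fingers move at their own pace and stop on an object; "grip_force" is the grip in N (left out, the last holds). Time passes only in rows, so rows that repeat a pose let the fingers close. It gives the time, the measured TCP pose, the force and the opening at its end, in the units of the state.
- r.get_obs(): the state, without advancing time (a new reading comes with each control period).
- r.grab_frame(name): name is "scene" or "top" or "wrist"; returns a dict with "color" (480x640x3 uint8, blue, green, red), "z_map" (480x640 float32, m along the optical axis (not along the pixel's ray), 0 where there is no reading), "camera_matrix" (3x3 intrinsics, pixels), "k1" (the pictures are not rectified: a ray, as slopes to the right and down, at radius r is drawn at 1 + k1 r^2 times it, then the intrinsics apply), "R" (3x3) and "t" (3): a world point X has camera coordinates R X + t. Camera axes: x right, y down, z forward; pixel columns grow to the right and rows downward; lengths in m; the calibration is good to about 2 mm. A picture is of the moment at which its call begins.
- r.hand_in(): hands the job in, once; it reports no verdict.
The state is a dict: "clock": time; "joints": joint angles; "qvel": joint speeds; "tau": joint torques, N m; "tcp_pos": TCP position; "orientation": TCP orientation; "contact_force": force on the tool from outside, world axes, zero at the start; "moment": the same for the moment, N m; "grip_width": finger opening in m.
Only numpy, scipy, OpenCV 4.12 (cv2) and the standard library are available. Lean on these libraries where they do the work, as an engineer would, in place of code of your own. Each camera call takes 0.05 s, during which the arm holds its last target.

### The job

First press the grinder's catch-box cover down until it snaps fully shut. Then set the loose twist lid into the grinder's mouth, its two lugs through the two gaps of the ring until its flange lies flat on the ring, and turn it clockwise (seen from above) to the pulse position: half-way from where it drops in to where it clicks locked, its bar towards the round stud on the bowl's wall, never on past the click. The lid springs back if let go, so finish while still gripping it at half-way, and leave the jar, the shaker and the tin standing where they are.

Things in the scene. Friction and masses are not known exactly. Their poses are not given: they have to be found in the camera images.
- grinder_mouth (a point): Centre of the bowl's mouth, on its axis at the top face of its dark bayonet ring, 85 mm above the worktop; axes as the grinder's. Ring: 55 mm inner diameter, 6 mm thick, with two gaps 16 mm wide for the lugs, at +x and -x, open to 41 mm from the axis. Beneath it a sprung collar takes the lugs between stops and turns with them.
- collar (a joint): Turn of the collar under the ring (of the inserted lid), clockwise from above: 0 at entry, 0.70 rad (40 deg) half-way, over the click at about 1.2, after which it is drawn on to 1.40 (locked). Before the click a spring turns it back to about 0.1 when let go; about 0.07 Nm at half-way, which is its most. The lugs have about 2 mm (0.07 rad) play each way in it, so the lid leads it by that.
- lid_grip (a point): Middle of the grip bar of the loose twist lid, on the lid's axis, 37 mm above its underside. The upright bar is 60 mm long (lid x), 13 mm thick (lid y) and 34 mm high, from 17 mm below to 17 mm above this point, on a round flange 78 mm across and 6 mm thick, whose underside is 23 mm below this point. Seated on the ring, this point lies 23 mm above grinder_mouth.
- cover (a joint): How far the catch-box cover is pressed shut, about its hinge at the far (+x) edge: 0 as it stands open, 0.64 rad fully shut. An over-centre spring resists: pressing at cover_press takes up to about 6 N at first, less further down; past about 0.32 rad it snaps shut by itself and stays.
- cover_press (a point): Point on the top face of the catch-box cover (black plate 84 x 74 mm, 5 mm thick) where to press it, 20 mm in from its free front lip and 70 mm from the hinge, moving with the cover; about 96 mm above the worktop when open, 55 mm when shut.
- box_hinge (a point): Middle of the cover's hinge axis, fixed to the grinder, 52.5 mm above the worktop; axis along the grinder's y. The cover extends from it towards the grinder's -x. Behind and above the work, from x = 0.58 on, hang wall cabinets, 0.52 m above the worktop: approach the grinder low.
- honey_jar: Jar of honey, 65 mm across, 86 mm high, left of the grinder; origin at its underside. Leave alone.
- salt_shaker: Salt shaker, 44 mm across, 90 mm high, behind the gap between lid and grinder; origin at its underside. Leave alone.
- small_tin: Small food tin, 57 mm across, 72 mm high, behind the lid to the right; origin at its underside. Leave alone.
- twist_lid: The loose grey twist lid (about 120 g), standing on its plug right (-y) of the grinder; origin at the centre of its underside, x along the bar, z up. Plug under the flange: 52 mm across, 14 mm deep, with two lugs, 12 mm wide, 5 mm thick, to 33 mm from the axis at lid +x and -x, under the bar's ends; either way round fits.
- grinder: The fixed grinder: round metal bowl, 94 mm across, black catch box on its +y side; origin on the bowl's axis at worktop level, z up, front -x; it stands turned about z. Dark marks on the bowl's wall, clockwise from above: one tall rib at the front (-x; lid entry), a round stud 40 deg on (half-way), a pair of ribs at 80 deg (locked).
Not all that is in view belongs to the job. Leave any green look-alike of the twist_lid alone.

How it is judged:
By the outcome, as a careful person would: the job done as asked, in the order asked, and still so for the second after the job is handed in, while the arm keeps its last pose, push and grip.
It also fails if it takes over 61 s, if anything falls off the work surface, if the arm or the gripper's body presses on something with over 40 N, if the wrist force passes 120 N, or if a joint passes its speed limit or range.

## Working session

There is one attempt and no reset: what is moved stays moved. The work goes in short steps, Python scripts to look and compute and a tool call to move; the robot and the scene stay as the last step left them, time stands still between calls to the robot, and variables do not carry over. Pictures are saved under pics/ and viewed, and the job is handed in when it is done.

Besides the shell and the picture viewer there is one more tool, called after "Emit:" as a command line: name --pt "numbers of a row" for each row, then --argument value for the rest. play_rows: Moves the arm, as the interface text tells. Its arguments: {"type":"object","properties":{"plan":{"type":"array"},"grip_force":{"type":"number"}},"required":["plan"]}

```bash
mkdir -p pics; python3 - <<'E'
from bench import r
import cv2,numpy as np,pickle
o=r.get_obs(); print({k:np.round(v,3) for k,v in o.items()})
for n in ["scene","top","wrist"]:
    f=r.grab_frame(n); cv2.imwrite(f"pics/{n}0.png",f["color"]); pickle.dump(f,open(f"{n}0.pkl","wb"))
    print(n,np.round(f["camera_matrix"],1).tolist(),f["k1"],np.round(f["R"],3).tolist(),np.round(f["t"],3))
E
```

```text
{'clock': np.float64(0.0), 'joints': array([ 1.016,  0.478,  0.022,  1.556, -0.012,  1.109, -0.083]), 'qvel': array([ 0.001, -0.002, -0.001, -0.   ,  0.   ,  0.   ,  0.   ]), 'tau': array([ 0.0000e+00, -5.9645e+01,  1.6080e+00, -2.8120e+01,  1.2000e-02,
        9.0000e-03, -0.0000e+00]), 'tcp_pos': array([ 0.291, -0.608,  0.23 ]), 'orientation': array([-3.062e+00, -6.960e-01,  1.000e-03]), 'contact_force': array([-0.582,  0.651, -0.495]), 'moment': array([ 0.024, -0.011, -0.006]), 'grip_width': np.float64(0.085)}
scene [[471.9, 0.0, 322.8], [0.0, 471.9, 231.7], [0.0, 0.0, 1.0]] 0.013446159107143812 [[-0.823, -0.567, -0.018], [-0.374, 0.566, -0.734], [0.427, -0.598, -0.679]] [0.432 0.235 1.025]
top [[458.7, 0.0, 322.4], [0.0, 458.7, 242.6], [0.0, 0.0, 1.0]] -0.0553655950984707 [[-0.119, -0.993, -0.003], [-0.971, 0.117, -0.209], [0.208, -0.022, -0.978]] [0.075 0.518 1.087]
wrist [[396.9, 0.0, 321.0], [0.0, 396.9, 239.4], [0.0, 0.0, 1.0]] 0.0024151897734243717 [[0.433, -0.901, -0.002], [-0.863, -0.415, 0.287], [-0.259, -0.122, -0.958]] [-0.674 -0.038  0.38 ]
```

View pics/scene0.png

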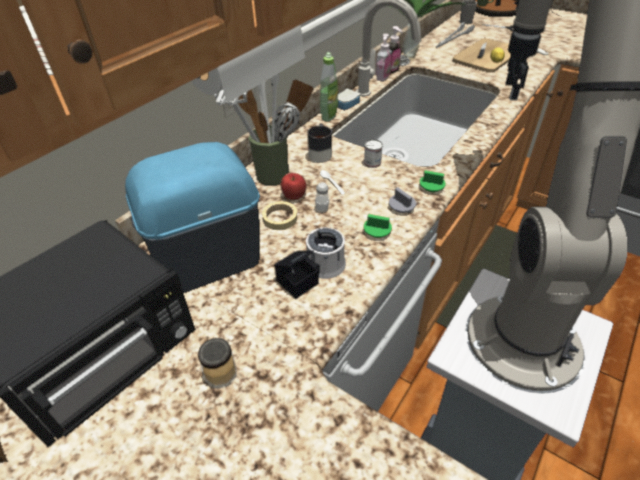

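View pics/top0.png

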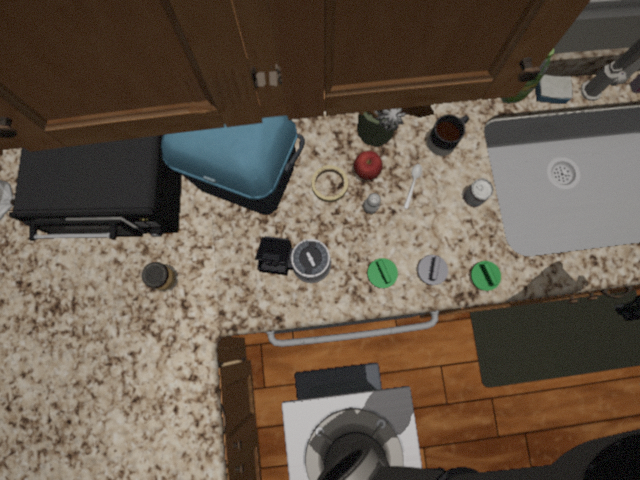

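View pics/wrist0.png

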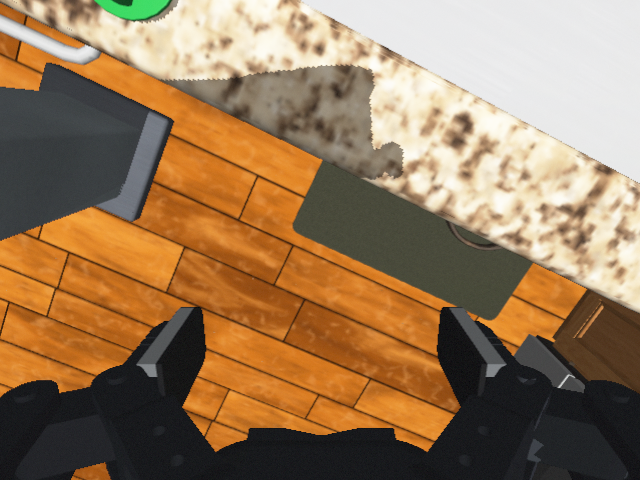

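Candidates in the top view for the twist lid: green (382,273), grey (432,269), green (486,276). The grey one fits the description. I'll check it in close crops.

```bash
cat > h.py <<'E'
import cv2,numpy as np,pickle
def ray(f,u,v):
    K=f["camera_matrix"];xd=np.array([(u-K[0,2])/K[0,0],(v-K[1,2])/K[1,1]]);x=xd.copy()
    for _ in range(20): x=xd/(1+f["k1"]*(x@x))
    d=np.array([x[0],x[1],1.]);R=np.array(f["R"]);return -R.T@f["t"],R.T@d
def onz(f,u,v,z):
    c,d=ray(f,u,v);return c+d*(z-c[2])/d[2]
def depth(f,u,v):
    c,d=ray(f,u,v);return c+d*f["z_map"][int(v),int(u)]
def proj(f,X):
    c=np.array(f["R"])@X+f["t"];s=c[:2]/c[2];s=s*(1+f["k1"]*(s@s));K=f["camera_matrix"]
    return np.array([K[0,0]*s[0]+K[0,2],K[1,1]*s[1]+K[1,2]])
def cloud(f,x0,y0,x1,y1):
    K=np.array(f["camera_matrix"]);u,v=np.meshgrid(np.arange(x0,x1),np.arange(y0,y1))
    xd=np.stack([(u-K[0,2])/K[0,0],(v-K[1,2])/K[1,1]],-1);x=xd.copy()
    for _ in range(20): x=xd/(1+f["k1"]*(x**2).sum(-1,keepdims=True))
    z=f["z_map"][y0:y1,x0:x1];P=np.concatenate([x*z[...,None],z[...,None]],-1)
    return (P-np.array(f["t"]))@np.array(f["R"]),z>0
def load(n): return pickle.load(open(n+".pkl","rb"))
E
python3 - <<'E'
from h import *
t=load("top0");s=load("scene0")
a=cv2.resize(t["color"][225:305,250:350],None,fx=4,fy=4,interpolation=cv2.INTER_CUBIC)
b=cv2.resize(t["color"][225:305,380:480],None,fx=4,fy=4,interpolation=cv2.INTER_CUBIC)
c=cv2.resize(s["color"][215:305,265:365],None,fx=4,fy=4,interpolation=cv2.INTER_CUBIC)[:280]
c=cv2.resize(s["color"][225:295,265:365],None,fx=4,fy=4,interpolation=cv2.INTER_CUBIC)
d=cv2.resize(s["color"][175:245,360:460],None,fx=4,fy=4,interpolation=cv2.INTER_CUBIC)
cv2.imwrite("pics/crops.png",np.vstack([np.hstack([a,b])[:320],np.hstack([c,d])]))
# ring: depth points around (310,260)
P,ok=cloud(t,255,225,345,300)
m=ok&(P[...,2]>0.07)&(P[...,2]<0.11)
print(P[m].min(0),P[m].max(0),m.sum())
P,ok=cloud(t,405,245,465,295)
for lo,hi in [(.01,.03),(.03,.1)]:
    m=ok&(P[...,2]>lo)&(P[...,2]<hi);q=P[m];print(lo,q.min(0),q.max(0),q.mean(0),len(q))
print(np.median(P[...,2]))
E
```

```text
[0.436513   0.00158137 0.07002579] [0.53809061 0.17807517 0.10981485] 1268
0.01 [ 0.38969372 -0.29417757  0.01282665] [ 0.46617779 -0.21985588  0.02780412] [ 0.42694071 -0.25500704  0.01923972] 546
0.03 [ 0.39823264 -0.26954763  0.03021191] [ 0.45693175 -0.24406011  0.05751075] [ 0.42683731 -0.25621564  0.04916915] 164
0.0006397923933030878
```

View pics/crops.png

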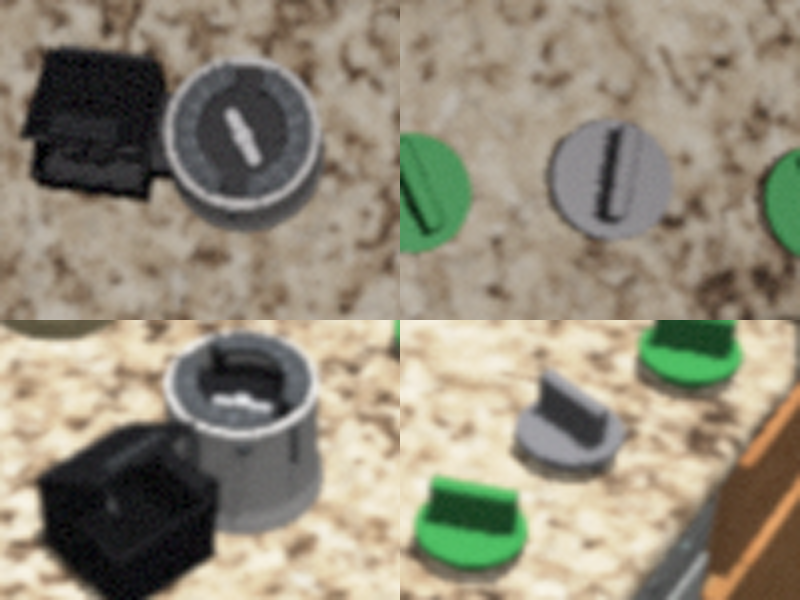

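The close crops confirm the grey lid (crop centre at top ~(432,269)). The grinder has its gaps towards the upper left and lower right, and the cover is open. Next I'll get first numbers.

```bash
python3 - <<'E'
from h import *
t=load("top0")
hsv=cv2.cvtColor(t["color"],cv2.COLOR_BGR2HSV)
# lid circle by depth flange ring
P,ok=cloud(t,405,245,465,295)
m=(ok&(P[...,2]>.012)&(P[...,2]<.07)).astype(np.uint8)
c=max(cv2.findContours(m,0,2)[0],key=cv2.contourArea)
q=np.array([onz(t,p[0][0]+405,p[0][1]+245,.02)[:2] for p in c],np.float32)
print("lid circle",cv2.minEnclosingCircle(q),q.mean(0))
mb=ok&(P[...,2]>.045)&(P[...,2]<.065);b=P[mb];print("bar",b.mean(0),b.shape)
w,v=np.linalg.eigh(np.cov(b[:,:2].T));print(v[:,1],np.degrees(np.arctan2(v[1,1],v[0,1])),np.sqrt(w*12))
# bowl
P,ok=cloud(t,285,230,340,290)
m=(ok&(P[...,2]>.078)&(P[...,2]<.095)).astype(np.uint8)
c=max(cv2.findContours(m,0,2)[0],key=cv2.contourArea)
q=np.array([onz(t,p[0][0]+285,p[0][1]+230,.086)[:2] for p in c],np.float32)
print("bowl",cv2.minEnclosingCircle(q),q.mean(0),np.median(P[m>0][:,2]))
print("crop gap px", onz(t,250+232/4,225+75/4,.085),onz(t,250+240/4,225+178/4,.085))
# cover
P,ok=cloud(t,250,230,296,280)
g=ok&(t["color"][230:280,250:296].max(-1)<60)
for z in np.arange(.0,.12,.01):
    k=g&(P[...,2]>=z)&(P[...,2]<z+.01)
    if k.sum()>3: print(round(z,2),k.sum(),P[k].mean(0).round(3),P[k].min(0).round(3)[:2],P[k].max(0).round(3)[:2])
f=load("wrist0");print("wristcam",-np.array(f["R"]).T@f["t"])
E
```

```text
lid circle ((0.4275870621204376, -0.2578917443752289), 0.03898008540272713) [ 0.4260008 -0.2557725]
bar [ 0.42713098 -0.25733936  0.05276102] (126, 3)
[-0.94704212  0.32110937] 161.2699720128505 [0.01249472 0.05975562]
bowl ((0.48300114274024963, 0.049033064395189285), 0.04756015166640282) [0.4828514  0.05395827] 0.08401784356599223
crop gap px [0.51792893 0.04909068 0.085     ] [0.45478127 0.05140411 0.085     ]
0.0 142 [0.488 0.145 0.004] [0.469 0.108] [0.504 0.177]
0.01 11 [0.476 0.151 0.017] [0.462 0.095] [0.499 0.178]
0.02 20 [0.475 0.145 0.025] [0.46  0.104] [0.501 0.177]
0.03 28 [0.474 0.139 0.035] [0.461 0.096] [0.525 0.178]
0.04 106 [0.486 0.123 0.046] [0.462 0.093] [0.533 0.18 ]
0.05 90 [0.519 0.125 0.055] [0.461 0.097] [0.554 0.179]
0.06 136 [0.536 0.129 0.065] [0.522 0.095] [0.551 0.164]
0.07 133 [0.522 0.133 0.075] [0.454 0.088] [0.538 0.169]
0.08 145 [0.509 0.135 0.085] [0.494 0.102] [0.525 0.171]
0.09 143 [0.496 0.139 0.096] [0.476 0.104] [0.514 0.175]
0.1 113 [0.486 0.143 0.104] [0.475 0.108] [0.5   0.175]
wristcam [ 0.3572243  -0.57720472  0.37362682]
```

Emit:
play_rows --pt "110 340 30 0 0 -0.77 85" --pt "110 340 30 0 0 -0.77 85" --pt "110 340 30 0 0 -0.77 85" --pt "110 340 30 0 0 -0.77 85" --pt "110 340 30 0 0 -0.77 85" --pt "110 340 30 0 0 -0.77 85" --pt "110 340 30 0 0 -0.77 85" --pt "110 340 30 0 0 -0.77 85" --pt "110 340 30 0 0 -0.77 85" --pt "110 340 30 0 0 -0.77 85"

```text
clock: 1.15
tcp_pos: [0.4014, -0.2693, 0.2613]
orientation: [3.1, -0.505, -0.0]
contact_force: [-0.2, 0.5, 0.4]
grip_width: 0.0849
```

```bash
cat > snap.py <<'E'
import sys
from bench import r
import cv2,pickle,numpy as np
o=r.get_obs();print({k:np.round(o[k],4).tolist() for k in("clock","joints","tcp_pos","orientation","contact_force","moment","grip_width")})
for a in sys.argv[1:]:
    n,i=a.split(":");f=r.grab_frame(n);cv2.imwrite(f"pics/{n}{i}.png",f["color"]);pickle.dump(f,open(f"{n}{i}.pkl","wb"))
E
python3 snap.py wrist:1
```

```text
{'clock': 1.15, 'joints': [0.4688, 0.1297, -0.0081, 1.964, 0.0018, 1.0478, -1.4341], 'tcp_pos': [0.4014, -0.2693, 0.2613], 'orientation': [3.1002, -0.5054, -0.0002], 'contact_force': [-0.2402, 0.5234, 0.3538], 'moment': [0.009, 0.0722, -0.0106], 'grip_width': 0.0849}
```

View pics/wrist1.png

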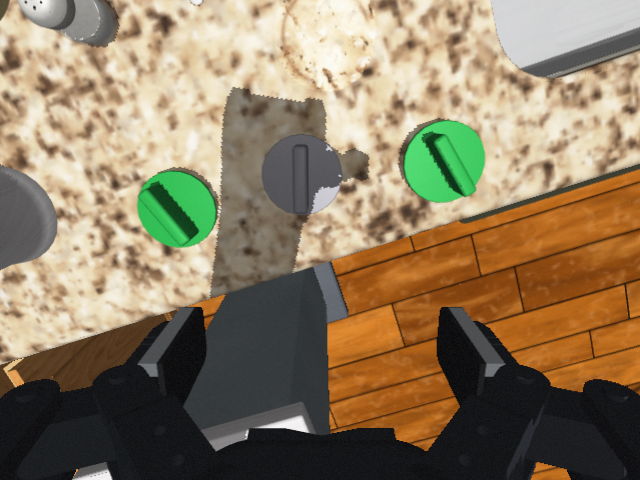

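The grey lid is at (301,174) with its bar vertical in the image (the tool is already aligned), and the green look-alikes are at (177,208) and (443,161).

```bash
cat > lid.py <<'E'
from h import *
import sys
f=load(sys.argv[1]);x0,y0,x1,y1=map(int,sys.argv[2:6])
P,ok=cloud(f,x0,y0,x1,y1)
m=ok&(P[...,2]>.010)&(P[...,2]<.07)
c=max(cv2.findContours(m.astype(np.uint8),0,2)[0],key=cv2.contourArea)
q=np.array([onz(f,p[0][0]+x0,p[0][1]+y0,.02)[:2] for p in c],np.float32)
print("enc",cv2.minEnclosingCircle(q))
b=P[ok&(P[...,2]>.048)&(P[...,2]<.06)]
w,v=np.linalg.eigh(np.cov(b[:,:2].T));print("bar",b.mean(0),len(b),np.degrees(np.arctan2(v[1,1],v[0,1])),np.sqrt(w*12))
(cx,cy),wh,a=cv2.minAreaRect((b[:,:2]*1000).astype(np.float32));print("rect",cx,cy,wh,a)
print("flange z",np.median(P[ok&(P[...,2]>.010)&(P[...,2]<.03)][:,2]))
E
python3 lid.py wrist1 245 120 355 230
```

```text
enc ((0.42844244837760925, -0.25790661573410034), 0.03891707584261894)
bar [ 0.42944282 -0.25854639  0.05415181] 983 161.19508409302594 [0.01280816 0.05879853]
rect 428.3717346191406 -257.83013916015625 (12.734610557556152, 59.48693084716797) 70.93424987792969
flange z 0.020638889611542567
```

Emit:
play_rows --pt "30 355 0 0 0 0 85" --pt "30 355 0 0 0 0 85" --pt "30 355 0 0 0 0 85" --pt "30 355 0 0 0 0 85" --pt "30 355 0 0 0 0 85" --pt "30 355 0 0 0 0 85" --pt "30 355 0 0 0 0 85" --pt "30 355 0 0 0 0 85" --pt "30 355 0 0 0 0 85" --pt "30 355 0 0 0 0 85"

```text
clock: 2.2
tcp_pos: [0.4319, 0.0839, 0.2609]
orientation: [3.099, -0.51, -0.001]
contact_force: [0.6, -1.0, -0.4]
grip_width: 0.0851
```

```bash
python3 snap.py wrist:2 top:2 scene:2
```

```text
{'clock': 2.2, 'joints': [0.0232, 0.0757, -0.3727, 2.0296, 0.0324, 1.0428, -2.2621], 'tcp_pos': [0.4319, 0.0839, 0.2609], 'orientation': [3.0989, -0.5104, -0.0012], 'contact_force': [0.5903, -1.001, -0.4102], 'moment': [-0.0355, 0.0149, 0.0128], 'grip_width': 0.0851}
```

View pics/wrist2.png

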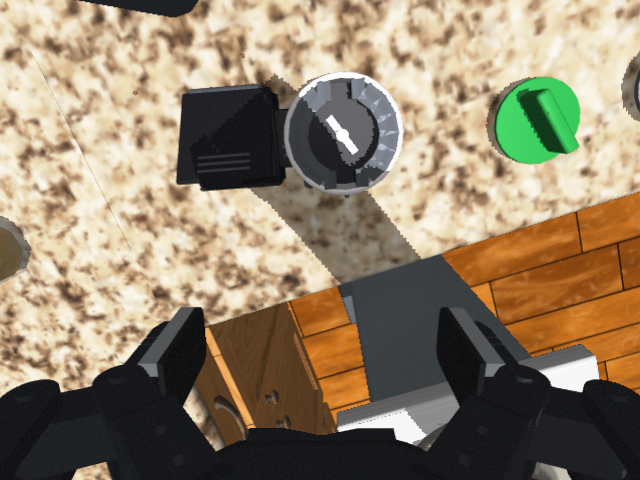

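```bash
python3 - <<'E'
from h import *
f=load("wrist2")
a=cv2.resize(f["color"][60:210,165:415],None,fx=3,fy=3,interpolation=cv2.INTER_CUBIC);cv2.imwrite("pics/g2.png",a)
x0,y0=280,60
P,ok=cloud(f,x0,y0,410,205)
m=ok&(P[...,2]>.078)&(P[...,2]<.1)
print("topz",np.percentile(P[m][:,2],[5,25,50,75,95]))
E
```

```text
topz [0.08289951 0.08440433 0.0852639  0.08590985 0.08672118]
```

View pics/g2.png

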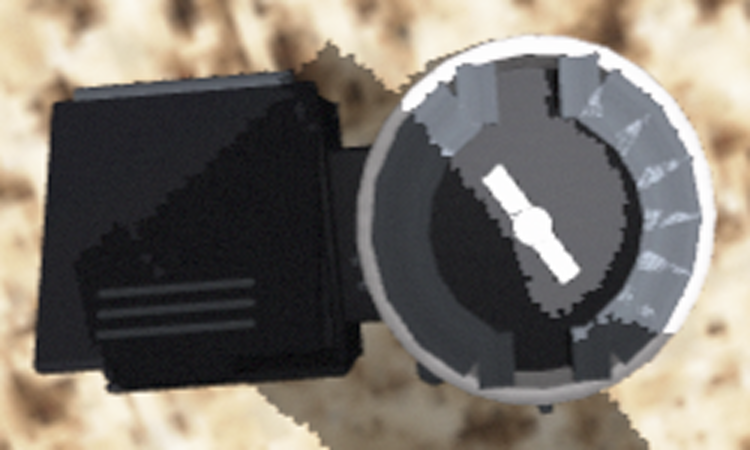

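The gaps show at crop (525,70) and (545,350), and the rib is at (545,408). I'll get the numbers from ring depth in polar form.

```bash
python3 - <<'E'
from h import *
from scipy.optimize import least_squares
def circ(q):
    s=least_squares(lambda p:np.hypot(q[:,0]-p[0],q[:,1]-p[1])-p[2],[*q.mean(0),.04],loss="soft_l1",f_scale=.001);return s.x
for n,(x0,y0,x1,y1) in {"wrist2":(286,60,410,205),"top2":(290,232,335,285)}.items():
    f=load(n);P,ok=cloud(f,x0,y0,x1,y1)
    m=ok&(P[...,2]>.079)&(P[...,2]<.092)
    m=cv2.morphologyEx(m.astype(np.uint8),cv2.MORPH_OPEN,np.ones((2,2)))
    c=max(cv2.findContours(m,0,1)[0],key=cv2.contourArea)[:,0]
    q=np.array([onz(f,p[0]+x0,p[1]+y0,.085)[:2] for p in c])
    C=circ(q);print(n,"outer",C.round(4))
    hole=(1-m);
    # inner ring: mouth points by angle
    H,W=m.shape;pts=np.array([[*onz(f,u+x0,v+y0,.085)[:2],m[v,u]] for v in range(H) for u in range(W)])
    d=pts[:,:2]-C[:2];r=np.hypot(*d.T);a=np.degrees(np.arctan2(d[:,1],d[:,0]))
    k=(r>.031)&(r<.0385)&(pts[:,2]==0)
    h=np.histogram(a[k],np.arange(-180,181,6));print([(int(e),int(x)) for x,e in zip(h[0],h[1]) if x])
    for s in(1,-1):
        kk=k&(s*d[:,0]>.02)&(abs(d[:,1])<.02); g=d[kk].mean(0);print(s,kk.sum(),np.degrees(np.arctan2(s*g[1],s*g[0])),np.hypot(*g))
    inner=[]
    for th in np.arange(-180,180,4):
        kk=(abs((a-th+180)%360-180)<3)&(r<.034)&(pts[:,2]==0)
        if kk.any(): j=np.where(kk)[0][r[kk].argmax()];inner.append(pts[j,:2])
    print("inner",circ(np.array(inner)).round(4))
f=load("wrist2");P,ok=cloud(f,170,75,300,195)
dark=f["color"][75:195,170:300].max(-1)<70
m=ok&dark&(P[...,2]>.04)&(P[...,2]<.125)
q=P[m];print(len(q),q.min(0),q.max(0))
# plane ransac
rng=np.random.default_rng(0);best=0
for _ in range(300):
    a=q[rng.choice(len(q),3)];nn=np.cross(a[1]-a[0],a[2]-a[0]);nn/=np.linalg.norm(nn)+1e-12
    i=abs((q-a[0])@nn)<.002
    if i.sum()>best:best=i.sum();I=i
c=q[I].mean(0);U,S,V=np.linalg.svd(q[I]-c,full_matrices=False);nn=V[2]*np.sign(V[2,2]);print("plane",best,c,nn,np.degrees(np.arccos(nn[2])),"yaw of tilt",np.degrees(np.arctan2(-nn[1],-nn[0])))
z=q[I];rect=cv2.minAreaRect((z[:,:2]*1000).astype(np.float32));print(rect);print(cv2.boxPoints(rect))
for zz in np.arange(.05,.12,.01):
    k=abs(z[:,2]-zz)<.003
    if k.any():print(zz.round(2),z[k].mean(0).round(4),z[k][:,1].min(),z[k][:,1].max())
E
```

```text
wrist2 outer [0.4836 0.0471 0.0463]
[(-120, 1), (-102, 1), (-84, 2), (-78, 1), (-66, 1), (-60, 1), (-30, 29), (-24, 51), (-18, 55), (-12, 51), (-6, 44), (0, 2), (12, 1), (54, 1), (150, 27), (156, 37), (162, 45), (168, 42), (174, 24)]
1 233 -13.853343239707796 0.03443821436864489
-1 175 -15.102593603843749 0.03438959628150728
inner [0.4838 0.0469 0.028 ]Traceback (most recent call last):
  File "<stdin>", line 9, in <module>
ValueError: max() iterable argument is empty
```

```bash
python3 - <<'E'
from h import *
f=load("wrist2");P,ok=cloud(f,170,75,300,195)
dark=f["color"][75:195,170:300].max(-1)<80
m=ok&dark&(P[...,2]>.04)&(P[...,2]<.125)
q=P[m];print(len(q),q.min(0),q.max(0))
rng=np.random.default_rng(0);best=0
for _ in range(300):
    a=q[rng.choice(len(q),3)];nn=np.cross(a[1]-a[0],a[2]-a[0]);nn/=np.linalg.norm(nn)+1e-12
    i=abs((q-a[0])@nn)<.002
    if i.sum()>best:best=i.sum();I=i
c=q[I].mean(0);U,S,V=np.linalg.svd(q[I]-c,full_matrices=False);nn=V[2]*np.sign(V[2,2]);print("plane",best,c,nn,np.degrees(np.arccos(nn[2])),"tilt yaw",np.degrees(np.arctan2(nn[1],nn[0])))
z=q[I];rect=cv2.minAreaRect((z[:,:2]*1000).astype(np.float32));print(rect);print(cv2.boxPoints(rect))
for zz in np.arange(.05,.12,.01):
    k=abs(z[:,2]-zz)<.003
    if k.any():print(zz.round(2),z[k].mean(0).round(4),z[k][:,1].min(),z[k][:,1].max())
f=load("top0");P,ok=cloud(f,250,230,296,280)
E
```

```text
10273 [0.46055788 0.07158294 0.04013489] [0.55672084 0.18133827 0.11000409]
plane 8620 [0.51317595 0.13482259 0.0830132 ] [ 0.57848815 -0.15035515  0.80171365] 36.705942660720055 tilt yaw -14.56941340996884
((512.2192993164062, 124.63575744628906), (95.17069244384766, 76.03839874267578), 75.89585876464844)
[[463.75037   87.7496  ]
 [537.4966    69.220184]
 [560.68823  161.52191 ]
 [486.94202  180.05133 ]]
0.05 [0.5485 0.114  0.052 ] 0.09967646825007054 0.12554440431320799
0.06 [0.543  0.1275 0.0601] 0.092784120215947 0.16407173453375454
0.07 [0.5303 0.1312 0.07  ] 0.09554410650952656 0.1668707971676486
0.08 [0.5171 0.1341 0.08  ] 0.09143036333082855 0.17019565997442096
0.09 [0.5045 0.138  0.0899] 0.08253938207907087 0.17402568300454752
0.1 [0.4916 0.1411 0.1   ] 0.10602426602343118 0.17664311195098212
0.11 [0.4802 0.1443 0.108 ] 0.1306954693880368 0.15900223093017882
```

The cover plane tilts 0.64 rad with yaw −14.6°, matching the ring gaps (−14.5°). Press point is about (0.497, 0.140, 0.096) and the mouth is about (0.4837, 0.047). The wrist joint needs a half-turn flip for the later clockwise turn, so I'll do half of it now.

Emit:
play_rows --pt "62 56 -50 0 0 1.57 0" --pt "62 56 -50 0 0 1.57 0" --pt "62 56 -50 0 0 1.57 0" --pt "62 56 -50 0 0 1.57 0" --pt "62 56 -50 0 0 1.57 0" --pt "62 56 -50 0 0 1.57 0" --pt "62 56 -50 0 0 1.57 0" --pt "62 56 -80 0 0 1.57 0" --pt "62 56 -110 0 0 1.57 0" --pt "62 56 -140 0 0 1.57 0" --pt "62 56 -140 0 0 1.57 0" --pt "62 56 -140 0 0 1.57 0"

```text
clock: 3.55
tcp_pos: [0.4934, 0.1406, 0.1203]
orientation: [-2.552, -1.832, 0.003]
contact_force: [0.8, 0.4, 0.8]
grip_width: 0.0001
```

```bash
python3 snap.py scene:3
```

```text
{'clock': 3.55, 'joints': [0.0948, 0.4231, -0.6046, 2.0063, 0.3277, 0.8101, -1.0238], 'tcp_pos': [0.4934, 0.1406, 0.1203], 'orientation': [-2.5517, -1.8315, 0.0034], 'contact_force': [0.8486, 0.4083, 0.7563], 'moment': [0.033, -0.0185, 0.0632], 'grip_width': 0.0001}
```

Emit:
play_rows --pt "0 0 -10 0 0 0 0" --pt "0 0 -18 0 0 0 0" --pt "0 0 -24 0 0 0 0" --pt "-1 0 -29 0 0 0 0" --pt "-2 1 -34 0 0 0 0" --pt "-4 1 -39 0 0 0 0" --pt "-5 1 -44 0 0 0 0" --pt "-6 2 -49 0 0 0 0" --pt "-8 2 -54 0 0 0 0" --pt "-9 2 -58 0 0 0 0" --pt "-10 2 -62 0 0 0 0" --pt "-10 2 -64 0 0 0 0"

```text
clock: 4.8
tcp_pos: [0.4833, 0.1441, 0.0568]
orientation: [-2.551, -1.834, 0.001]
contact_force: [-0.2, 0.1, -0.2]
grip_width: 0.0001
```

```bash
python3 snap.py
```

```text
{'clock': 4.8, 'joints': [0.0325, 0.508, -0.5501, 2.066, 0.4181, 0.6766, -1.117], 'tcp_pos': [0.4833, 0.1441, 0.0568], 'orientation': [-2.5505, -1.834, 0.001], 'contact_force': [-0.1668, 0.1244, -0.1919], 'moment': [-0.0262, 0.0357, -0.0041], 'grip_width': 0.0001}
```

Emit:
play_rows --pt "0 0 -2 0 0 0 0" --pt "0 0 -3 0 0 0 0" --pt "0 0 -4 0 0 0 0" --pt "0 0 -4 0 0 0 0"

```text
clock: 5.2
tcp_pos: [0.4838, 0.1443, 0.0545]
orientation: [2.55, 1.833, -0.0]
contact_force: [-4.5, -1.9, 14.6]
grip_width: 0.0
```

Emit:
play_rows --pt "0 0 40 0 0 0.0 0" --pt "0 0 90 0 0 0.0 0" --pt "-20 -40 140 0 0 0.3 30" --pt "-50 -60 200 0 0 1.0 85" --pt "-50 -60 200 0 0 1.0 85" --pt "-50 -60 200 0 0 1.57 85" --pt "-50 -60 200 0 0 1.57 85" --pt "-50 -60 200 0 0 1.57 85" --pt "-50 -60 200 0 0 1.57 85" --pt "-50 -60 200 0 0 1.57 85" --pt "-50 -60 200 0 0 1.57 85" --pt "-50 -60 200 0 0 1.57 85"

```text
clock: 6.4
tcp_pos: [0.4337, 0.0842, 0.2534]
orientation: [0.668, 3.069, -0.0]
contact_force: [-0.0, 0.2, 0.6]
grip_width: 0.0849
```

```bash
python3 snap.py scene:4 top:4 wrist:4
```

```text
{'clock': 6.4, 'joints': [0.4961, 0.1464, -0.8864, 2.0122, 0.1318, 1.04, 0.69], 'tcp_pos': [0.4337, 0.0842, 0.2534], 'orientation': [0.6683, 3.0692, -0.0002], 'contact_force': [-0.0153, 0.2151, 0.5758], 'moment': [-0.0101, -0.0153, -0.0146], 'grip_width': 0.0849}
```

View pics/wrist4.png

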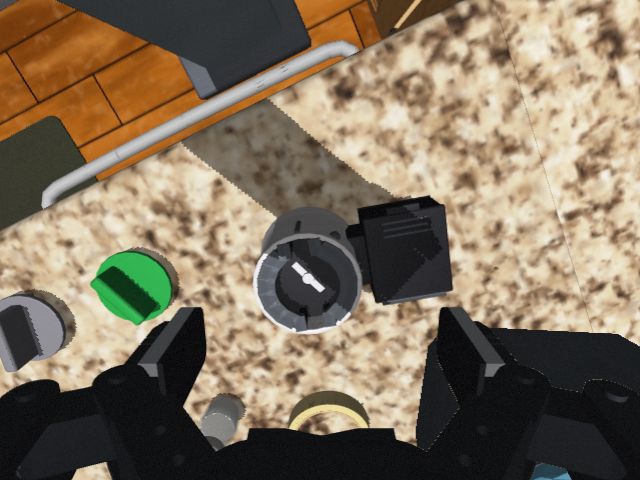

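View pics/scene4.png

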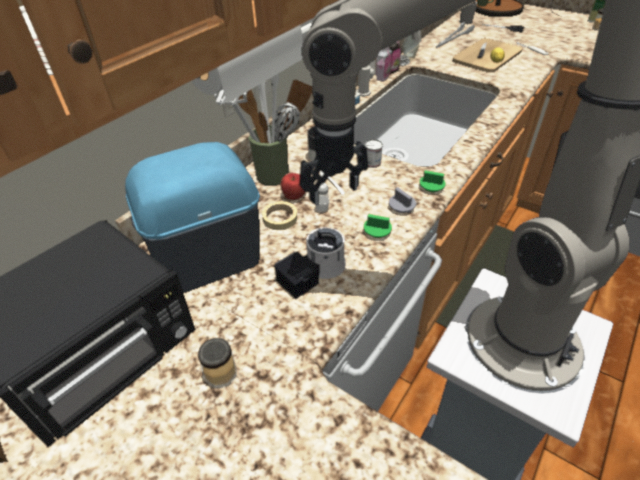

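```bash
python3 - <<'E'
from h import *
from scipy.optimize import least_squares
f=load("wrist4")
P,ok=cloud(f,362,195,455,305)
dark=f["color"][195:305,362:455].max(-1)<80
q=P[ok&dark&(P[...,2]>.045)&(P[...,2]<.12)];c=np.median(q,0);U,S,V=np.linalg.svd(q[abs(q[:,2]-c[2])<.008]-c,full_matrices=False);n=V[2]*np.sign(V[2,2])
print("cover",c,np.percentile(q[:,2],[2,10,50,90,98]),n,"tilt",np.degrees(np.arccos(n[2])))
def circ(q):
    return least_squares(lambda p:np.hypot(q[:,0]-p[0],q[:,1]-p[1])-p[2],[*q.mean(0),.04],loss="soft_l1",f_scale=.001).x
x0,y0,x1,y1=245,200,366,340
P,ok=cloud(f,x0,y0,x1,y1)
m=(ok&(P[...,2]>.080)&(P[...,2]<.092)).astype(np.uint8);m=cv2.morphologyEx(m,cv2.MORPH_OPEN,np.ones((2,2)))
print("z",np.median(P[m>0][:,2]))
c=max(cv2.findContours(m,0,1)[0],key=cv2.contourArea)[:,0]
C=circ(np.array([onz(f,p[0]+x0,p[1]+y0,.085)[:2] for p in c]));print("outer",C)
pts=np.array([[*onz(f,u+x0,v+y0,.085)[:2],m[v,u]] for v in range(y1-y0) for u in range(x1-x0)])
d=pts[:,:2]-C[:2];r=np.hypot(*d.T);a=np.degrees(np.arctan2(d[:,1],d[:,0]))
k=(r>.031)&(r<.0385)&(pts[:,2]==0)
h=np.histogram(a[k],np.arange(-180,181,6));print([(int(e),int(x)) for x,e in zip(h[0],h[1]) if x])
for s in(1,-1):
    kk=k&(s*d[:,0]>.02)&(abs(d[:,1])<.02); g=d[kk].mean(0);print(s,kk.sum(),np.degrees(np.arctan2(s*g[1],s*g[0])))
inner=[]
for th in np.arange(-180,180,4):
    kk=(abs((a-th+180)%360-180)<3)&(r<.034)&(pts[:,2]==0)
    if kk.any(): j=np.where(kk)[0][r[kk].argmax()];inner.append(pts[j,:2])
print("inner",circ(np.array(inner)))
E
```

```text
cover [0.5034951  0.13725863 0.05559608] [0.04676749 0.05444422 0.05559608 0.05656212 0.05717132] [-0.00489678 -0.0048074   0.99997645] tilt 0.3931769133026191
z 0.08522579936607165
outer [0.4845977  0.04844367 0.04634531]
[(-156, 1), (-78, 1), (-54, 1), (-30, 16), (-24, 36), (-18, 32), (-12, 31), (-6, 22), (48, 1), (72, 2), (120, 1), (150, 17), (156, 37), (162, 38), (168, 39), (174, 31)]
1 137 -14.746658735653662
-1 163 -13.596597583618564
inner [0.48457805 0.04823521 0.02710163]
```

The cover is shut (tilt 0.4°, top at 55.6 mm). Averaging both views, the mouth is at (0.4841, 0.0476) with yaw −14.4°. Now to the lid.

Emit:
play_rows --pt "-5 -342 -100 0 0 0.1 60" --pt "-5 -342 -100 0 0 0.1 60" --pt "-5 -342 -100 0 0 0.1 60" --pt "-5 -342 -100 0 0 0.1 60" --pt "-5 -342 -100 0 0 0.1 60" --pt "-5 -342 -100 0 0 0.1 60" --pt "-5 -342 -100 0 0 0.1 60" --pt "-5 -342 -100 0 0 0.1 60" --pt "-5 -342 -100 0 0 0.1 60" --pt "-5 -342 -100 0 0 0.1 60"

```text
clock: 7.55
tcp_pos: [0.4291, -0.2563, 0.1536]
orientation: [0.524, 3.097, 0.001]
contact_force: [-0.3, -0.0, 0.4]
grip_width: 0.0598
```

```bash
python3 snap.py wrist:5; python3 lid.py wrist5 230 180 420 400; python3 -c "
from h import *
f=load('wrist5');print([proj(f,np.array([.4284,-.2579,.054])),proj(f,np.array([.4284,-.2579,.02]))])"
```

```text
{'clock': 7.55, 'joints': [0.9375, 0.353, -0.625, 2.0103, 0.2694, 0.8591, 1.3994], 'tcp_pos': [0.4291, -0.2563, 0.1536], 'orientation': [0.5243, 3.0973, 0.0011], 'contact_force': [-0.2926, -0.0246, 0.3511], 'moment': [0.0534, 0.0055, 0.0395], 'grip_width': 0.0598}
enc ((0.43058454990386963, -0.2593947649002075), 0.04113250598311424)
bar [ 0.42646192 -0.25809186  0.05412584] 1795 161.5820103710095 [0.01278387 0.05896047]
rect 427.9288635253906 -258.642578125 (12.90986156463623, 60.215965270996094) 71.05259704589844
flange z 0.02063220334484365
[array([318.33420229, 239.76319006]), array([318.54949256, 226.15269703])]
```

View pics/wrist5.png

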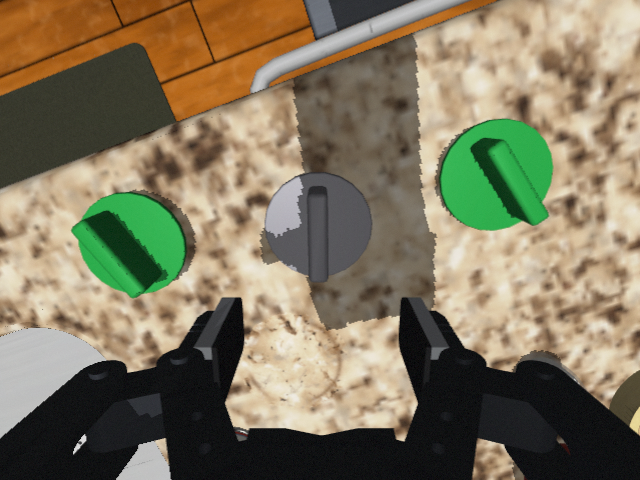

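The bar is centred between the fingers at (318,235); the corrections are under 2 mm. Descend and grip.

Emit:
play_rows --pt "-1 -2 -40 0 0 0.005 60" --pt "-1 -2 -80 0 0 0.005 60" --pt "-1 -2 -105 0 0 0.005 60" --pt "-1 -2 -120 0 0 0.005 60" --pt "-1 -2 -129 0 0 0.005 60" --pt "-1 -2 -129 0 0 0.005 0" --pt "-1 -2 -129 0 0 0.005 0" --pt "-1 -2 -129 0 0 0.005 0" --pt "-1 -2 -129 0 0 0.005 0" --pt "-1 -2 -129 0 0 0.005 0" --pt "-1 -2 -129 0 0 0.005 0" --pt "-1 -2 -129 0 0 0.005 0" --grip_force 60

```text
clock: 8.8
tcp_pos: [0.4287, -0.2603, 0.0256]
orientation: [0.516, 3.097, -0.001]
contact_force: [-0.7, 0.9, 6.4]
grip_width: 0.0122
```

```bash
python3 snap.py wrist:6
```

```text
{'clock': 8.8, 'joints': [0.8304, 0.5527, -0.5057, 2.0886, 0.463, 0.6066, 1.2419], 'tcp_pos': [0.4287, -0.2603, 0.0256], 'orientation': [0.5162, 3.0965, -0.0014], 'contact_force': [-0.666, 0.8828, 6.4212], 'moment': [0.1369, 0.1372, 0.0091], 'grip_width': 0.0122}
```

View pics/wrist6.png

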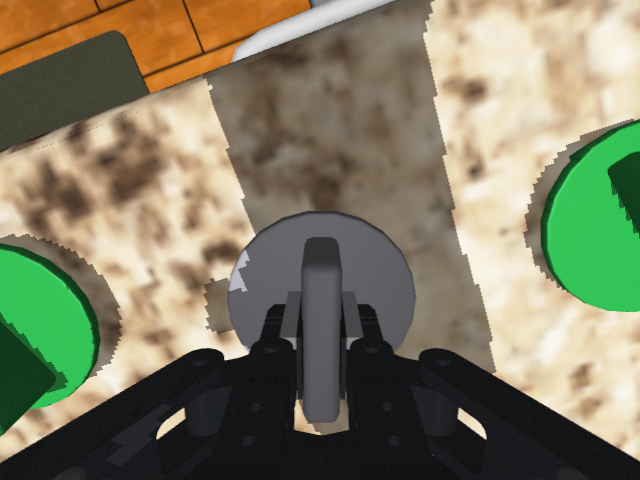

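Emit:
play_rows --pt "0 0 30 0 0 0 0" --pt "0 0 70 0 0 0 0" --pt "10 40 110 0 0 0.02 0" --pt "20 90 120 0 0 0.08 0" --pt "30 140 120 0 0 0.08 0" --pt "40 190 120 0 0 0.08 0" --pt "50 240 120 0 0 0.08 0" --pt "57 280 120 0 0 0.08 0" --pt "57 308 120 0 0 0.08 0" --pt "57 308 120 0 0 0.08 0" --pt "57 308 120 0 0 0.08 0"

```text
clock: 9.95
tcp_pos: [0.4844, 0.0485, 0.1445]
orientation: [0.389, 3.117, -0.001]
contact_force: [0.5, -0.5, -1.4]
grip_width: 0.0122
```

```bash
python3 snap.py wrist:7 scene:7 top:7
```

```text
{'clock': 9.95, 'joints': [0.3946, 0.3732, -0.7429, 2.0408, 0.3354, 0.8488, 0.7831], 'tcp_pos': [0.4844, 0.0485, 0.1445], 'orientation': [0.389, 3.1174, -0.0007], 'contact_force': [0.4846, -0.5323, -1.4314], 'moment': [-0.026, 0.0217, 0.0278], 'grip_width': 0.0122}
```

View pics/wrist7.png

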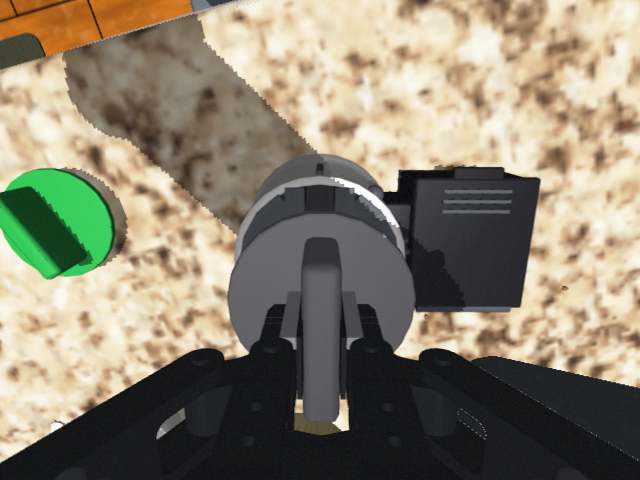

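View pics/scene7.png

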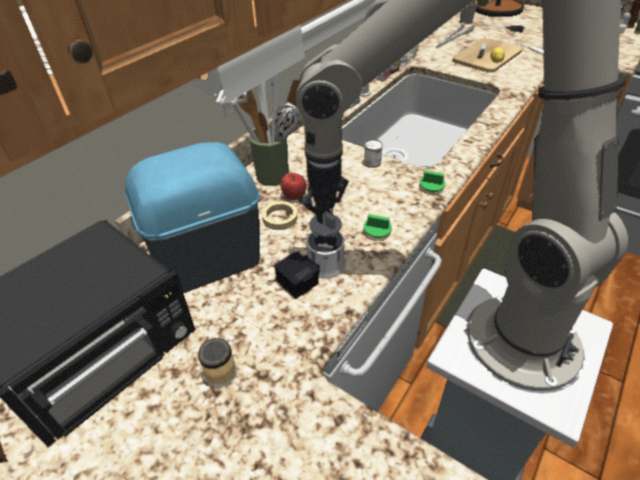

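The lid hangs over the mouth, with the front gap visible at (320,195) above the flange. I'll measure lid and ring in this one view.

```bash
cat > both.py <<'E'
from h import *
import sys
from scipy.optimize import least_squares
f=load(sys.argv[1]);zf=float(sys.argv[2])
P,ok=cloud(f,200,140,440,420)
u,v=np.meshgrid(np.arange(200,440),np.arange(140,420))
def circ(q,r): return least_squares(lambda p:np.hypot(q[:,0]-p[0],q[:,1]-p[1])-r,q.mean(0),loss="soft_l1",f_scale=.0007).x
col=f["color"][140:420,200:440].astype(int)
# flange
m=(ok&(abs(P[...,2]-zf)<.004)).astype(np.uint8)
print("flange z",np.median(P[m>0][:,2]),m.sum())
e=[]
for x in range(235-200,410-200):
    ys=np.where(m[:,x])[0]
    if len(ys)>15: e.append(onz(f,x+200,ys[0]+140-.5,zf)[:2])
e=np.array(e);print("lid",circ(e,.039),len(e))
b=P[ok&(P[...,2]>zf+.028)&(P[...,2]<zf+.04)&(abs(u-321)<22)]
w,V=np.linalg.eigh(np.cov(b[:,:2].T));print("bar",b.mean(0),np.degrees(np.arctan2(V[1,1],V[0,1])),np.sqrt(12*w))
m=(ok&(abs(P[...,2]-.085)<.004)).astype(np.uint8)
e=[]
for x in range(240-200,405-200):
    ys=np.where(m[:,x])[0]
    if len(ys)>2: e.append(onz(f,x+200,ys[0]+140-.5,.085)[:2])
e=np.array(e);print("bowl",circ(e,.0467),circ(e,.047),len(e))
E
python3 both.py wrist7 .139
python3 - <<'E'
from h import *
f=load("wrist7");cv2.imwrite("pics/w7c.png",cv2.resize(f["color"][140:260,220:420],None,fx=4,fy=4,interpolation=cv2.INTER_CUBIC))
E
```

```text
flange z 0.1394660263526425 13702
lid [0.4831378  0.04849477] 175
bar [0.47970694 0.04936569 0.17304932] 165.89233201359013 [0.0128401  0.05834525]
bowl [0.48406941 0.04754043] [0.40283092 0.07162552] 165
```

View pics/w7c.png

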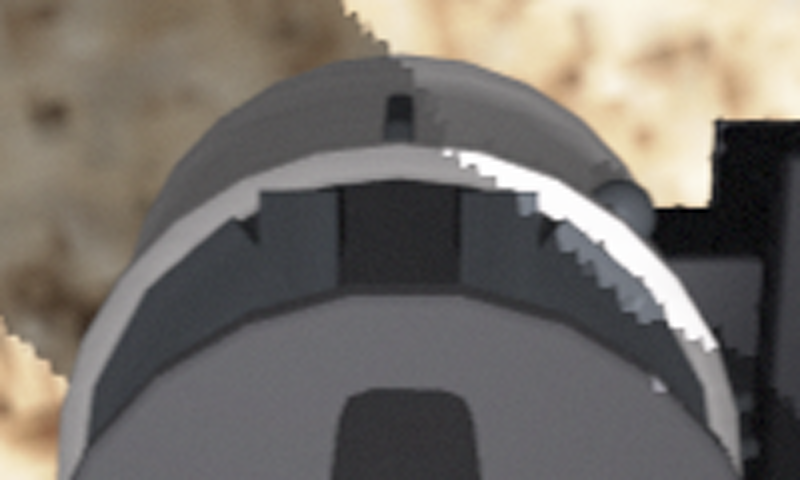

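Lid (0.4831, 0.0485) against bowl (0.4841, 0.0475), with yaw within 0.3°. Correct by (+1, −1) mm and lower slowly.

Emit:
play_rows --pt "1 -1 -10 0 0 -0.005 0" --pt "1 -1 -20 0 0 -0.005 0" --pt "1 -1 -28 0 0 -0.005 0" --pt "1 -1 -32 0 0 -0.005 0" --pt "1 -1 -35 0 0 -0.005 0" --pt "1 -1 -38 0 0 -0.005 0" --pt "1 -1 -40 0 0 -0.005 0" --pt "1 -1 -40 0 0 -0.005 0"

```text
clock: 10.9
tcp_pos: [0.4856, 0.0473, 0.1042]
orientation: [-0.399, -3.116, -0.0]
contact_force: [0.7, -0.3, -1.7]
grip_width: 0.0123
```

```bash
python3 snap.py
```

```text
{'clock': 10.9, 'joints': [0.356, 0.4353, -0.703, 2.07, 0.4014, 0.7721, 0.7214], 'tcp_pos': [0.4856, 0.0473, 0.1042], 'orientation': [-0.3993, -3.116, -0.0001], 'contact_force': [0.6571, -0.3278, -1.6509], 'moment': [-0.0334, -0.0242, 0.0043], 'grip_width': 0.0123}
```

It is 6 mm into the ring with no contact force. Continue down.

Emit:
play_rows --pt "0 0 -3 0 0 0 0" --pt "0 0 -6 0 0 0 0" --pt "0 0 -8 0 0 0 0" --pt "0 0 -9 0 0 0 0" --pt "0 0 -9 0 0 0 0"

```text
clock: 11.4
tcp_pos: [0.4856, 0.0472, 0.0966]
orientation: [0.4, 3.116, -0.002]
contact_force: [-6.7, -1.9, 18.2]
grip_width: 0.012
```

```bash
python3 snap.py wrist:8; python3 both.py wrist8 .091
```

```text
{'clock': 11.4, 'joints': [0.3466, 0.447, -0.6942, 2.0752, 0.4161, 0.7582, 0.7078], 'tcp_pos': [0.4856, 0.0472, 0.0966], 'orientation': [0.3996, 3.1159, -0.0024], 'contact_force': [-6.7383, -1.8849, 18.1706], 'moment': [-0.3699, 1.3224, 0.0123], 'grip_width': 0.012}
flange z 0.09160070303317622 13743
lid [0.48426096 0.04718261] 175
bar [0.48082094 0.04811952 0.12522141] 165.5607710957106 [0.01283956 0.05833461]
bowl [0.48385393 0.04757597] [0.484171   0.04748991] 165
```

View pics/wrist8.png

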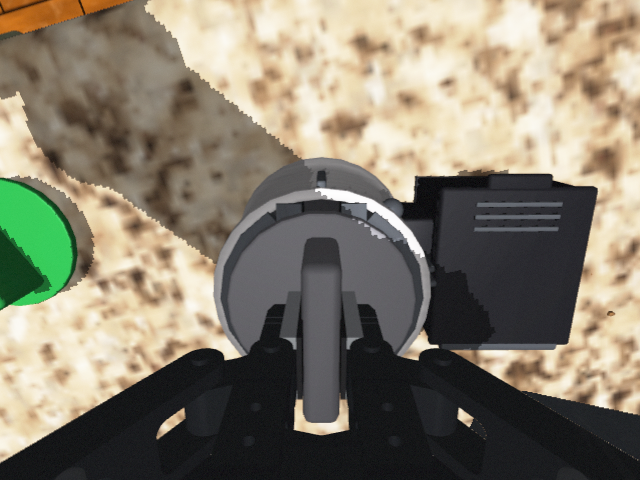

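It is seated (flange top 91.6 mm, 18 N contact). I'll ease the push by 1 mm and turn clockwise in stages, checking partway.

Emit:
play_rows --pt "0 0 0.8 0 0 0 0" --pt "0 0 1 0 0 -0.08 0" --pt "0 -0.1 1 0 0 -0.16 0" --pt "-0.1 -0.2 1 0 0 -0.24 0" --pt "-0.2 -0.3 1 0 0 -0.32 0" --pt "-0.2 -0.4 1 0 0 -0.4 0" --pt "-0.2 -0.4 1 0 0 -0.4 0"

```text
clock: 12.15
tcp_pos: [0.4859, 0.0469, 0.0966]
orientation: [1.011, 2.973, 0.0]
contact_force: [0.7, -1.1, 2.2]
grip_width: 0.0122
```

```bash
python3 snap.py
```

```text
{'clock': 12.15, 'joints': [0.2741, 0.4241, -0.6009, 2.08, 0.3547, 0.7362, 0.3633], 'tcp_pos': [0.4859, 0.0469, 0.0966], 'orientation': [1.0111, 2.9734, 0.0001], 'contact_force': [0.7031, -1.1086, 2.2111], 'moment': [-0.1727, -0.05, 0.0094], 'grip_width': 0.0122}
```

Emit:
play_rows --pt "0 -0.1 0 0 0 -0.08 0" --pt "-0.1 -0.1 0 0 0 -0.16 0" --pt "-0.2 -0.2 0 0 0 -0.24 0" --pt "-0.2 -0.3 0 0 0 -0.32 0" --pt "-0.3 -0.3 0 0 0 -0.36 0" --pt "-0.3 -0.3 0 0 0 -0.36 0" --pt "-0.3 -0.3 0 0 0 -0.36 0"

```text
clock: 12.85
tcp_pos: [0.4855, 0.0465, 0.0966]
orientation: [1.524, 2.747, 0.0]
contact_force: [-0.2, -0.8, 5.1]
grip_width: 0.0122
```

```bash
python3 snap.py wrist:9 scene:9 top:9; python3 both.py wrist9 .091
python3 - <<'E'
from h import *
f=load("scene9");cv2.imwrite("pics/s9c.png",cv2.resize(f["color"][190:310,250:400],None,fx=4,fy=4,interpolation=cv2.INTER_CUBIC))
E
```

```text
{'clock': 12.85, 'joints': [0.2086, 0.4071, -0.519, 2.0849, 0.3025, 0.7208, 0.0533], 'tcp_pos': [0.4855, 0.0465, 0.0966], 'orientation': [1.5236, 2.7468, 0.0004], 'contact_force': [-0.2304, -0.7586, 5.1201], 'moment': [-0.3088, 0.082, 0.038], 'grip_width': 0.0122}
flange z 0.09154402150553659 13736
lid [0.48477862 0.04738005] 175
bar [0.48276053 0.05022396 0.1251391 ] 122.12836712690496 [0.01284469 0.05830517]
bowl [0.48432379 0.04814093] [0.48450151 0.04787399] 165
```

View pics/wrist9.png

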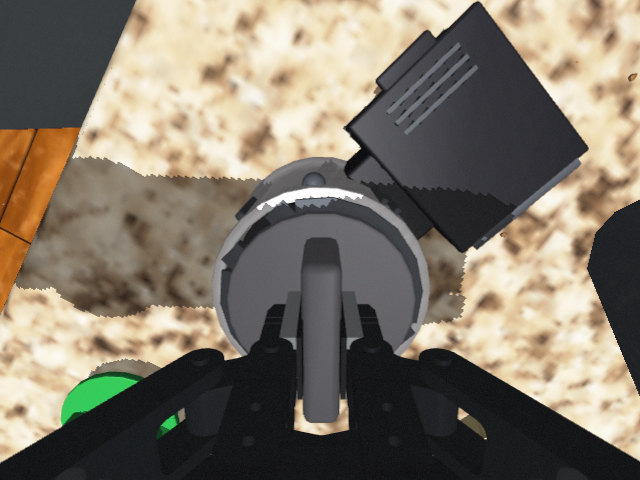

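View pics/s9c.png

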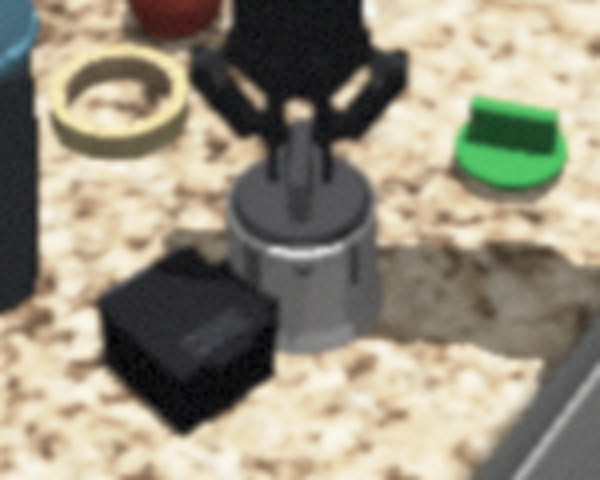

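The bar points at the stud: stud (315,180), bar (321,240), leading it by about 0.06 rad as the play implies. The lid has turned 0.76 rad, so the collar is at about 0.69. I'll hold briefly, check that it is steady, and hand in.

Emit:
play_rows --pt "0 0 0 0 0 0 0" --pt "0 0 0 0 0 0 0" --pt "0 0 0 0 0 0 0" --pt "0 0 0 0 0 0 0" --pt "0 0 0 0 0 0 0" --pt "0 0 0 0 0 0 0"

```text
clock: 13.6
tcp_pos: [0.4856, 0.0466, 0.0966]
orientation: [1.524, 2.746, 0.001]
contact_force: [-0.8, -1.1, 5.8]
grip_width: 0.0123
```

```bash
python3 snap.py wrist:10 top:10; python3 both.py wrist10 .091; python3 - <<'E'
from h import *
f=load("wrist10");g=load("wrist9");print(cv2.absdiff(f["color"],g["color"]).mean())
P,ok=cloud(f,430,60,560,180);d=f["color"][60:180,430:560].max(-1)<80
print("cover z",np.percentile(P[ok&d&(P[...,2]>.03)][:,2],[10,50,90]))
from bench import r
r.hand_in()
E
```

```text
{'clock': 13.6, 'joints': [0.2088, 0.4071, -0.5191, 2.0848, 0.3025, 0.7207, 0.0528], 'tcp_pos': [0.4856, 0.0466, 0.0966], 'orientation': [1.5242, 2.7463, 0.0007], 'contact_force': [-0.7877, -1.123, 5.8077], 'moment': [-0.2746, 0.1159, 0.0991], 'grip_width': 0.0123}
flange z 0.091550837427917 13716
lid [0.48479109 0.04726151] 175
bar [0.48278299 0.05018155 0.12515406] 122.11255206298776 [0.01284661 0.05825797]
bowl [0.48432272 0.04814813] [0.48450122 0.04788137] 165
1.6440679253472221
cover z [0.05478422 0.0556196  0.05648046]
the job is handed in; nothing more can be done
```

I handed the job in at about 13.6 s, with the lid at half-way and still gripped; no verdict came back.

- **Cover:** I pressed it until it snapped shut. Afterwards its top face measured 55.6 mm high and 0.4° from level.
- **Lid:** I picked up the grey lid and set both lugs through the gaps. The flange measured flat on the ring, with its top at about 91.5 mm against the expected 91.
- **Turn:** I turned the lid 43.4° (0.76 rad) clockwise. Allowing for the 0.07 rad play, that puts the collar at about 0.69 rad, with the bar at the stud and well short of the click. A second look 0.75 s later showed the lid unmoved.
- **Surroundings:** I planned the moves to stay clear of the jar, shaker, tin and green look-alikes. I saw no sign of contact, but I did not measure their positions again at the end.
- **Uncertain:** The spring torque at the wrist was noisy, 0.04 and then 0.10 Nm against the expected 0.07. I relied on the camera angle for half-way instead. The two views of the mouth centre differed by about 1 mm, so I used their mean.

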